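# Run the wing nut back onto the grinder's stud

### The job

The grinder's hopper is off for cleaning: pick up the brass nut with the blue wing from the counter and set it squarely over the threaded stud on top of the grinder. Turn it backward (counter-clockwise seen from above) until you feel the thread start drop, then turn it forward (clockwise) and run it on until it is fully home, flush on the steel seat. Be gentle, never forcing the nut or jamming it against the thread, leave the other things on the counter where they are, and let go of the nut at the end.

Things in the scene. Friction and masses are not known exactly. Their poses are not given: they have to be found in the camera images.
- wing_nut: Loose brass wing nut, about 100 to 200 g, 63 mm tall, upright on the counter. Fluted round hub 52 mm across, 35 mm high, hollow from below (bore 43 mm, 30 mm deep) with three small lugs on the bore's wall, 120 degrees apart, their undersides 6 mm above the nut's underside. A blue bar-shaped wing stands on the hub. Origin: centre of the underside; z up.
- wing (a point): Centre of the nut's wing, 49 mm above its underside: an upright flat blue plastic bar 12 mm thick (along the nut's y), 56 mm long (along its x), 28 mm high, reaching 14 mm above and below this point, where the hub's flat top is. The place to grip and turn the nut.
- seat (a point): Centre of the round steel seat (96 mm across, 205 mm above the counter) on the grinder, at the stud's foot; z up. The nut's underside lies here, flush, when home. From the dropped position the nut turned forward sinks 5 mm over some 60 degrees, then goes level to a hard stop, 75 to 95 degrees in all. Press with 2 to 6 N only; a turning moment over some 0.5 N m against a stop is forcing it.
- stud_top (a point): Top of the stud, on its axis, 27 mm above the seat. The stud is steel: a 24 mm core carrying a coarse three-start quick thread 40 mm across, repeating every 120 degrees. The nut's bore passes over it with 1.5 mm play all round. Which way the thread starts face changes each time and is not measured: it must be felt.
- on_thread (a point): Point on the stud's axis 15 mm above the seat: where the nut's underside lies when its lugs rest on top of the level thread crests, as mostly when just set on (17.5 mm if they stand on the raised blunt starts, 7 degrees wide). From here forward turning soon jams against a blunt start; turning backward at most about 110 degrees (counter-clockwise from above) brings the drop.
- dropped (a point): Point on the stud's axis 5 mm above the seat: where the nut's underside lies once its lugs have dropped, by weight or light pressure, through the gaps beside the thread starts (15 to 20 degrees of play; a hard stop blocks further backward turning). Now and then the nut drops straight to here when set on; then it needs only the forward turning.
- grinder: Grey electric coffee grinder without hopper, fixed: 200 mm deep, 150 mm wide, flat top 200 mm high; short side lever with black ball on its left; small red hopper latch on top at the back (212 mm high, 60 to 90 mm behind the stud). Origin: centre of its underside, below the stud; x to its back, away from the robot, z up. It carries the stud.
- bowl: Charcoal ceramic bowl, 110 mm across, 45 mm high; origin centre of underside. Leave alone.
- scoop: Yellow plastic scoop: cup 42 mm across, 26 mm high, flat handle reaching 106 mm along its -x; origin under the cup. Leave alone.
- cups: Two nested glass espresso cups, 64 mm across, 77 mm high together; origin centre of underside. Leave alone.
- pitcher: Stainless steel milk pitcher, 80 mm across, 100 mm high, handle at +y; origin centre of underside. Leave alone.
- tamper: Steel tamper standing on its base, 58 mm across, 88 mm high; origin centre of underside. Leave alone.

How it is judged:
On the way:
1. the nut is squarely over the stud and has dropped into the thread start (underside 3 to 8 mm above the seat) (horizontal distance between wing_nut and seat below 0.004 m and z of wing_nut in the frame of seat between 0.003 and 0.008 m and angle between wing_nut's own z axis and vertical below 0.12 rad), for 0.1 s.
At the end, for the whole second after the job is handed in: The nut is centred on the stud (within 4 mm), upright within 0.06 rad, run home with its underside within 1.4 mm of the seat, at rest and released (horizontal distance between wing_nut and seat below 0.004 m and z of wing_nut in the frame of seat between -0.002 and 0.0014 m and angle between wing_nut's own z axis and vertical below 0.06 rad and linear speed of wing_nut below 0.01 m/s and angular speed of wing_nut below 0.1 rad/s); the robot touches nothing.
It fails at once if the nut is forced against the grinder or its stud (contact force over 55 N, as when jammed or cross-threaded) (contact force between wing_nut and grinder above 55 N).
It fails at once if another thing on the counter is moved more than 30 mm (distance of any of bowl, scoop, cups, pitcher, tamper from where it was at the start of the episode above 0.03 m).
It also fails if it takes over 72 s, if anything falls off the work surface, if the arm or the gripper's body presses on something with over 40 N, if the wrist force passes 120 N, or if a joint passes its speed limit or range.

### The arm

A 7-joint arm with a two-finger parallel gripper is mounted at the origin on the work surface. World frame = base frame: x ahead of the robot, y to its left, z up, the work surface at z = 0. Lengths are in m, angles in rad, forces in N, time in s.
With the tool pointing down it reaches from about 0.4 to 0.85 m from the base axis. Payload 4.5 kg.
Tool frame: the origin (TCP) lies between the finger pads; the fingertips stand 11 mm ahead of it and the grasp point (between the pads) lies 8 mm behind it (r.tip_reach is the distance from the TCP to the fingertips, in m); x points along the fingers, y is the direction in which the jaws open and shut, and the axes are right-handed (so a half turn about x gives the same grasp; the last joint's range is limited). The gripper opens to 88 mm and grips with 3 to 60 N. Pads are 18 mm wide; open, the fingers measure 123 mm over their backs; the gripper's body (75 mm by 187 mm) begins 45 mm behind the grasp point.
Start: joints at [-1.21, 0.689, -0.195, 1.565, 0.157, 0.902, -0.215], TCP at [0.201, 0.592, 0.25] pointing down, gripper open.
Joint ranges: [-3.01, 3.01], [-0.46, 2.08], [-1.47, 1.51], [0.13, 2.56], [-1, 4.14], [0.04, 2.09], [-2.66, 2.66]. Speed limits (rad/s): [2.57, 2.57, 3.14, 3.14, 3.14, 3.14, 3.14].

### API

Orientations are given as a unit quaternion [x, y, z, w].
In Python, from plant import r gives the robot as it stands.
- The arm moves only by the tool drive_tool, never from a script. Its argument "deltas" is a list of rows, each a list of 3 entries, a list of its own where there are three numbers: the turn, a rotation vector about the tool's x, y, z in degrees, then the shift along the tool's x, y, z in cm, then the finger opening in cm, from 0 to 8.81. A call has 1 to 12 rows; each row shifts and turns the commanded pose from where the row before left it, along the tool's axes as they then stand; what a row does not reach is not made up. A row lasts 1/12 s, in which the tool goes at most 41.7 mm and 7.16 degrees, less where a joint would pass 70% of its speed; a pose out of reach is approached as far as the arm can. A call is refused whole if a number of a shift passes 4.17 or a number of a turn 7.16, either way. A call with a gripper value outside its range is refused whole. The fingers move at their own pace and stop on an object; "force" is the grip in N (left out, the last holds). Time passes only in rows, so rows that do not move let the fingers close. It gives the time, the measured TCP pose, the force and the opening at its end, in the units of the state.
- r.get_state(): the state, without advancing time (a new reading comes with each control period).
- r.snapshot(name): name is "scene" or "top"; returns a dict with "color" (420x560x3 uint8, red, green, blue), "fov_y" (degrees; the focal length in pixels is half the picture's height over the tangent of half this angle, whatever the lens; pixels are square), "cx", "cy" (the principal point, pixels), "extrinsics" (4x4, takes a point from world to camera coordinates). Camera axes: x right, y up, looking along -z (the intrinsics and any distortion apply to the point x, -y, -z); pixel columns grow to the right and rows downward; lengths in m; the calibration is good to about 2 mm. A picture is of the moment at which its call begins. There is no depth.
- r.finish_job(): hands the job in, once; it reports no verdict.
The state is a dict: "clock": time; "q": joint angles; "qd": joint speeds; "joint_torque": joint torques, N m; "tool_pos": TCP position; "eef_rot": TCP orientation; "contact_force": force on the tool from outside, world axes, zero at the start; "moment": the same for the moment, N m; "opening": opening from 0.0 (shut) to 1.0 (fully open).
Only numpy, scipy, OpenCV 4.12 (cv2) and the standard library are available. Lean on these libraries where they do the work, as an engineer would, in place of code of your own. Each camera call takes 0.05 s, during which the arm holds its last target. There are 200 camera calls.

## Working session

There is one attempt and no reset: what is moved stays moved. The work goes in short steps, Python scripts to look and compute and a tool call to move; the robot and the scene stay as the last step left them, time stands still between calls to the robot, and variables do not carry over. Pictures are saved under pics/ and viewed, about 8 in all and at most 12, crops included, and the job is handed in when it is done.

Besides the shell and the picture viewer there is one more tool, called after "Request:" as name([rows], argument=value, ...), one row to a line, values as JSON. drive_tool: Moves the arm, as the interface text tells. Its arguments: {"type":"object","properties":{"deltas":{"type":"array","items":{"type":"array"}},"force":{"type":"number"}},"required":["deltas"]}

```bash
ls; mkdir -p pics
cat > h.py <<'E'
import numpy as np, cv2
from plant import r
from scipy.spatial.transform import Rotation as R
def snap(n,f):
    s=r.snapshot(n); cv2.imwrite(f'pics/{f}.png',s['color'][:,:,::-1]); np.save(f'pics/{f}.npy',s,allow_pickle=True); return s
def load(f): return np.load(f'pics/{f}.npy',allow_pickle=True).item()
def foc(s): return s['color'].shape[0]/2/np.tan(np.radians(s['fov_y'])/2)
def ray(s,u,v):
    E=np.array(s['extrinsics']);f=foc(s)
    d=np.array([(u-s['cx'])/f,-(v-s['cy'])/f,-1]); Rm=E[:3,:3]
    return -Rm.T@E[:3,3], Rm.T@d
def plane(s,u,v,z):
    c,d=ray(s,u,v); return c+d*(z-c[2])/d[2]
def tri(a,b):
    (c1,d1),(c2,d2)=a,b
    t=np.linalg.lstsq(np.c_[d1,-d2],c2-c1,rcond=None)[0]
    p,q=c1+t[0]*d1,c2+t[1]*d2; return (p+q)/2,np.linalg.norm(p-q)
def proj(s,p):
    E=np.array(s['extrinsics']);c=E[:3,:3]@p+E[:3,3];f=foc(s); return s['cx']-f*c[0]/c[2], s['cy']+f*c[1]/c[2]
E
python3 - <<'E'
from h import *
for n in('scene','top'):
    s=snap(n,n+'0'); print({k:v for k,v in s.items() if k!='color'})
st=r.get_state(); print(st); print(R.from_quat(st['eef_rot']).as_matrix().round(3), r.tip_reach)
a=np.hstack([load(n)['color'] for n in('scene0','top0')])
E
```

```text
pics
{'fov_y': 48.22952243815484, 'cx': 277.95235672627047, 'cy': 207.0966089694642, 'extrinsics': array([[-0.40063868,  0.91620321, -0.00776652,  0.18695701],
       [-0.58529178, -0.24939723,  0.77151445,  0.24046496],
       [ 0.70492707,  0.31364422,  0.63616439, -1.80915639],
       [ 0.        ,  0.        ,  0.        ,  1.        ]])}
{'fov_y': 47.215632326535726, 'cx': 286.2865545341898, 'cy': 211.13957486642892, 'extrinsics': array([[ 0.02690725, -0.99963459, -0.0025849 ,  0.03446968],
       [ 0.99336146,  0.0264489 ,  0.11195299, -0.59002247],
       [-0.11184371, -0.00558008,  0.99371014, -1.42103455],
       [ 0.        ,  0.        ,  0.        ,  1.        ]])}
{'clock': 0.1, 'q': array([-1.21017272,  0.68990405, -0.19451889,  1.56624342,  0.15728109,
        0.90251144, -0.21510331]), 'qd': array([ 0.00180767, -0.00202877,  0.00154909, -0.00017974,  0.00074716,
        0.0010404 ,  0.0022405 ]), 'joint_torque': array([-2.51597252e-03, -5.28497529e+01, -1.27099838e+00, -1.53835756e+01,
       -5.24521305e-02,  2.00746297e-03,  6.50964398e-05]), 'tool_pos': array([0.2005059 , 0.59137523, 0.24898683]), 'eef_rot': array([ 0.11442452,  0.69774781, -0.11560504,  0.69763207]), 'contact_force': array([-0.97855423,  0.33543053,  0.36728224]), 'moment': array([ 0.03643017,  0.02824854, -0.0017428 ]), 'opening': 1.0025609347146935}
[[-0.     0.321  0.947]
 [-0.002  0.947 -0.321]
 [-1.    -0.002  0.   ]] 0.011
```

View pics/scene0.png

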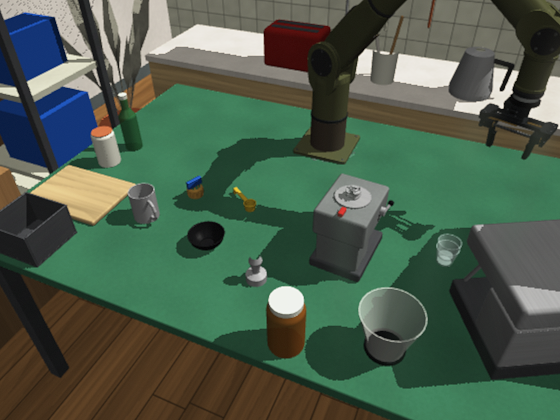

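View pics/top0.png

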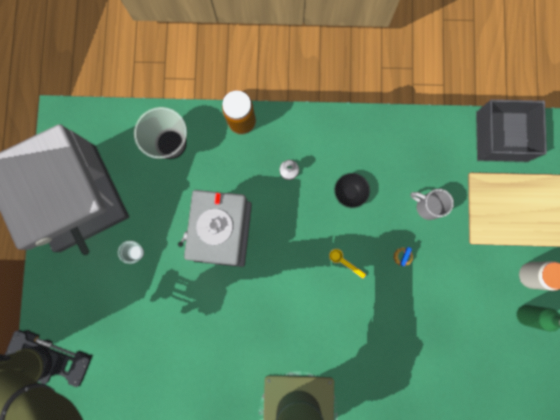

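Scene view: the nut with its blue wing is at about (195,187) and the stud and seat at about (350,193). Top view: nut (404,257), stud (215,226), scoop (345,262) left of the nut.

Run:
```python
from h import *
a,b=load('scene0'),load('top0')
def blue(s,x0,x1,y0,y1):
    h=cv2.cvtColor(s['color'],cv2.COLOR_RGB2HSV); m=cv2.inRange(h,(100,120,60),(130,255,255)); k=np.zeros_like(m);k[y0:y1,x0:x1]=m[y0:y1,x0:x1]
    p=np.argwhere(k)[:,::-1].astype(np.float32); return p
pa=blue(a,170,220,165,215); pb=blue(b,380,430,235,280)
print(len(pa),len(pb),pa.mean(0),pb.mean(0),cv2.minAreaRect(pa),cv2.minAreaRect(pb))
P,e=tri(ray(a,*pa.mean(0)),ray(b,*pb.mean(0))); print('wing',P,e)
(c,wh,an)=cv2.minAreaRect(pb); bx=cv2.boxPoints((c,wh,an)); 
W=[plane(b,*q,.06)[:2] for q in bx]; print(np.array(W).round(3))
i=[bx[1]-bx[0],bx[2]-bx[1]]
for k in (0,1):
    d=W[k+1]-W[k]; print(np.linalg.norm(d),np.degrees(np.arctan2(d[1],d[0])))
tiles=[]
for s,x,y,f in((a,350,193,0),(b,215,226,0),(b,404,257,0),(a,195,187,0)):
    tiles.append(cv2.resize(s['color'][y-32:y+32,x-42:x+42],(400,300),interpolation=cv2.INTER_CUBIC))
cv2.imwrite('pics/crops.png',np.vstack([np.hstack(tiles[:2]),np.hstack(tiles[2:])])[:,:,::-1])
```

```text
114 113 [193.3158 181.7807] [405.72568 255.76106] ((193.59999084472656, 181.69998168945312), (7.155417442321777, 16.546903610229492), 63.43495178222656) ((405.5000305175781, 256.0), (6.260990142822266, 20.124608993530273), 26.56505012512207)
wing [ 0.46337027 -0.30632668  0.04915263] 0.0011413434240675146
[[ 0.44  -0.282]
 [ 0.493 -0.309]
 [ 0.485 -0.325]
 [ 0.432 -0.299]]
0.0596013973304902 -26.324961550755585
0.01820148221065839 -115.328601702634
```

View pics/crops.png

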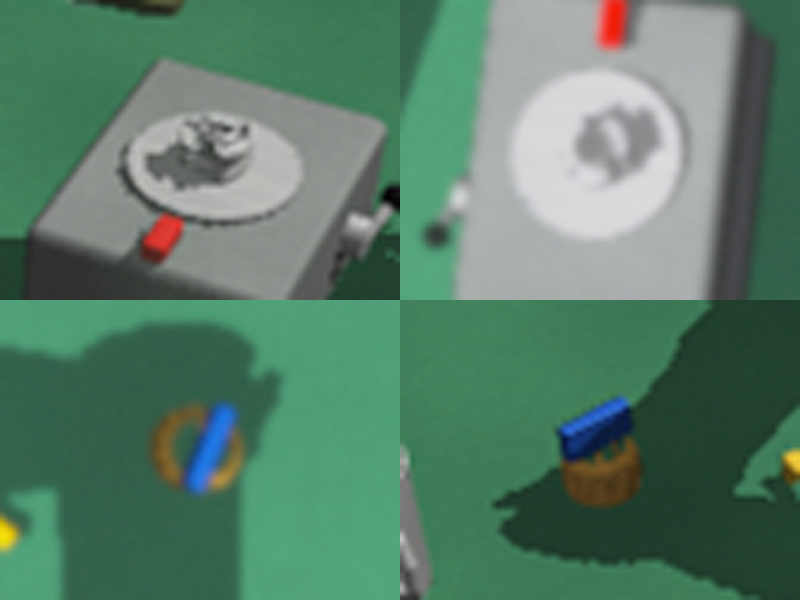

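```bash
cat >> h.py <<'E'
def yaw(M): return np.degrees(np.arctan2(M[1,1],M[0,1]))
def rotm(y):
    t=np.radians(y); Y=np.array([np.cos(t),np.sin(t),0]);X=np.array([0,0,-1.]); return R.from_matrix(np.c_[X,Y,np.cross(X,Y)])
def plan(wps,op):   # wps: list of (pos, yaw deg, rows); yaw unwrapped
    st=r.get_state(); p=np.array(st['tool_pos']); q=R.from_quat(st['eef_rot']); out=[]; y=yaw(q.as_matrix())
    for P,Y,n in wps:
        p0,y0=p.copy(),y
        for i in range(1,n+1):
            pt=p0+(np.array(P)-p0)*i/n; qt=rotm(y0+(Y-y0)*i/n)
            t=np.degrees((q.inv()*qt).as_rotvec()).round(1); d=(q.inv().apply(pt-p)*100).round(2)
            out.append([t.tolist(),d.tolist(),op]); p=p+q.apply(d/100); q=q*R.from_rotvec(np.radians(t))
        y=Y
    print('clock',st['clock'],'n',len(out)); print(str(out).replace(' ',''))
def show():
    st=r.get_state(); q=R.from_quat(st['eef_rot']); M=q.as_matrix()
    print('t',st['clock'],'p',np.round(st['tool_pos'],4),'yaw',yaw(M).round(2),'tilt',M[:2,0].round(4),'q',np.round(st['q'],2),'F',np.round(st['contact_force'],2),'M',np.round(st['moment'],3),'op',round(st['opening']*88.1,1))
E
python3 - <<'E'
from h import *
a,b=load('scene0'),load('top0'); C=[]
for s,x,y in((a,352,196),(b,215,227)):
    g=cv2.cvtColor(s['color'],cv2.COLOR_RGB2GRAY); w=g[y-32:y+32,x-42:x+42]
    print(w[32,::4])
    for th in (175,190,200,210):
        m=(w>th).astype(np.uint8); cs,_=cv2.findContours(m,0,1)
        if cs:
            c=cv2.convexHull(max(cs,key=cv2.contourArea)); e=cv2.fitEllipse(c) if len(c)>4 else None; print(th,e and (np.array(e[0])+[x-42,y-32],e[1],e[2]))
W=[[.463+0,-.306]]
wp=[]; y0=71.3
for i,az in enumerate(np.linspace(71.3,-33.5,8)[1:]):
    k=(i+1)/7; rr=.625+(.555-.625)*k
    wp.append(((rr*np.cos(np.radians(az)),rr*np.sin(np.radians(az)),.25+.09*min(1,k*3) if k<.8 else (.26 if k<.9 else .16)),71.3+(-116.3-71.3)*k,4))
plan(wp,8.8)
E
```

```text
[103 102 102  97 147 145  98 143 101  88  92  78 153 183 185 178 144 145
 149  87 102]
175 (array([352.75403214, 195.92702293]), (20.56918716430664, 35.2835578918457), 96.22140502929688)
190 None
[133 135 135 134 170 177 209 214 212 203 148 154 138 188 219 152 176 103
  71  69  81]
175 (array([214.79344559, 229.3722496 ]), (44.10568618774414, 55.459205627441406), 51.00236511230469)
190 (array([213.35206985, 226.46152687]), (35.345947265625, 35.92769241333008), 22.76951789855957)
200 (array([213.54616928, 226.4687233 ]), (34.162841796875, 34.9827995300293), 10.031712532043457)
210 (array([213.75312424, 226.31256676]), (32.78501892089844, 33.7674674987793), 36.314517974853516)
clock 0.1 n 28
[[[6.7,0.0,0.1],[-0.99,-0.76,3.96],8.8],[[6.7,0.0,-0.0],[-0.99,-0.29,4.03],8.8],[[6.7,0.0,-0.0],[-0.99,0.19,4.03],8.8],[[6.7,0.0,-0.0],[-0.98,0.65,3.98],8.8],[[6.7,0.0,-0.0],[-0.96,0.06,3.98],8.8],[[6.7,0.0,-0.0],[-0.97,0.52,3.95],8.8],[[6.7,0.0,-0.0],[-0.96,0.97,3.86],8.8],[[6.7,0.0,-0.0],[-0.97,1.42,3.72],8.8],[[6.7,0.0,-0.0],[-0.32,0.85,3.82],8.8],[[6.7,0.0,-0.0],[-0.32,1.3,3.7],8.8],[[6.7,0.0,-0.0],[-0.32,1.71,3.52],8.8],[[6.7,-0.0,-0.0],[-0.32,2.12,3.3],8.8],[[6.7,-0.0,-0.0],[-0.0,1.59,3.51],8.8],[[6.7,-0.0,-0.0],[-0.0,1.98,3.3],8.8],[[6.7,-0.0,-0.0],[-0.0,2.36,3.05],8.8],[[6.7,-0.0,-0.0],[-0.0,2.69,2.75],8.8],[[6.7,-0.0,-0.0],[-0.0,2.23,3.06],8.8],[[6.7,-0.0,-0.0],[-0.0,2.57,2.78],8.8],[[6.7,-0.0,-0.0],[-0.0,2.88,2.45],8.8],[[6.7,-0.0,-0.0],[-0.0,3.15,2.11],8.8],[[6.7,-0.0,-0.0],[2.0,2.76,2.5],8.8],[[6.7,-0.0,-0.0],[2.0,3.03,2.15],8.8],[[6.7,-0.0,-0.0],[2.0,3.26,1.79],8.8],[[6.7,-0.0,-0.0],[2.0,3.45,1.4],8.8],[[6.7,-0.0,0.0],[2.5,3.15,1.85],8.8],[[6.7,-0.0,0.0],[2.5,3.35,1.47],8.8],[[6.7,-0.0,0.0],[2.5,3.5,1.07],8.8],[[6.7,-0.0,0.0],[2.5,3.6,0.65],8.8]]
```

Request:
drive_tool([
  [[6.7,0,0],[-1,-0.76,3.96],8.8],
  [[6.7,0,0],[-1,-0.29,4.03],8.8],
  [[6.7,0,0],[-1,0.2,4.03],8.8],
  [[6.7,0,0],[-1,0.65,3.98],8.8],
  [[6.7,0,0],[-1,0.06,3.98],8.8],
  [[6.7,0,0],[-1,0.52,3.95],8.8],
  [[6.7,0,0],[-1,0.97,3.86],8.8],
  [[6.7,0,0],[-1,1.42,3.72],8.8],
  [[6.7,0,0],[-0.3,0.85,3.82],8.8],
  [[6.7,0,0],[-0.3,1.3,3.7],8.8],
  [[6.7,0,0],[-0.3,1.7,3.5],8.8],
  [[6.7,0,0],[-0.3,2.1,3.3],8.8],
])

```text
clock: 1.1
tool_pos: [0.5333, 0.2635, 0.3416]
eef_rot: [-0.539, -0.457, 0.54, -0.457]
contact_force: [-0.6, 0.1, 0.1]
opening: 0.997
```

Request:
drive_tool([
  [[6.7,0,0],[0,1.6,3.5],8.8],
  [[6.7,0,0],[0,2,3.3],8.8],
  [[6.7,0,0],[0,2.36,3.05],8.8],
  [[6.7,0,0],[0,2.7,2.75],8.8],
  [[6.7,0,0],[0,2.2,3.06],8.8],
  [[6.7,0,0],[0,2.57,2.78],8.8],
  [[6.7,0,0],[0,2.88,2.45],8.8],
  [[6.7,0,0],[0,3.15,2.1],8.8],
])

```text
clock: 1.77
tool_pos: [0.5734, -0.0362, 0.3414]
eef_rot: [-0.687, -0.165, 0.688, -0.165]
contact_force: [-0.9, 0.0, 0.3]
opening: 0.999
```

Run:
```python
from h import *
show()
plan([((.463,-.306,.14),-116.3,10)],5)
a,b=load('scene0'),load('top0')
# seat centre: extreme points of the steel disc read off the crops (tile scale 84/400)
top=plane(b,213.5,226.5,.205); print('top seat',top)
print('scene from that',proj(a,top))
sc=np.array([308+211*.21,161+167*64/300]); print('scene crop',sc,plane(a,*sc,.205)); print(tri(ray(a,*sc),ray(b,213.5,226.5)))
```

```text
t 1.7667 p [ 0.5734 -0.0362  0.3414] yaw -63.04 tilt [-0.0008  0.0003] q [-0.28  0.55  0.45  1.62 -0.27  1.04 -0.85] F [-0.86  0.03  0.26] M [-0.038  0.087  0.01 ] op 88.1
clock 1.7667 n 10
[[[5.3,0.0,0.0],[2.01,1.91,2.21],5],[[5.4,0.0,0.0],[2.02,2.1,2.02],5],[[5.3,0.0,0.0],[2.01,2.28,1.81],5],[[5.3,0.0,0.0],[2.02,2.44,1.6],5],[[5.3,0.0,0.0],[2.01,2.57,1.36],5],[[5.4,0.0,0.0],[2.01,2.69,1.12],5],[[5.3,0.0,0.0],[2.02,2.79,0.86],5],[[5.3,0.0,0.0],[2.01,2.85,0.6],5],[[5.3,0.0,0.0],[2.02,2.9,0.34],5],[[5.4,0.1,-0.0],[2.01,2.91,0.06],5]]
top seat [0.52332686 0.24158422 0.205     ]
scene from that (np.float64(352.85830558986873), np.float64(194.90270084827404))
scene crop [352.31       196.62666667] [0.53095361 0.24237219 0.205     ]
(array([0.52396767, 0.24163129, 0.19975316]), np.float64(0.0016100017322198221))
```

Request:
drive_tool([
  [[5.3,0,0],[2,1.9,2.2],5],
  [[5.4,0,0],[2,2.1,2],5],
  [[5.3,0,0],[2,2.3,1.8],5],
  [[5.3,0,0],[2,2.44,1.6],5],
  [[5.3,0,0],[2,2.57,1.36],5],
  [[5.4,0,0],[2,2.7,1.1],5],
  [[5.3,0,0],[2,2.8,0.86],5],
  [[5.3,0,0],[2,2.85,0.6],5],
  [[5.3,0,0],[2,2.9,0.34],5],
  [[5.4,0,0],[2,2.9,0.06],5],
  [[0,0,0],[0,0,0],5],
])

```text
clock: 2.68
tool_pos: [0.4607, -0.3106, 0.1388]
eef_rot: [-0.686, 0.165, 0.69, 0.162]
contact_force: [-0.2, -0.3, 0.3]
opening: 0.567
```

Run:
```python
from h import *
show()
a=snap('scene','scene1'); b=snap('top','top1')
plan([((.463,-.306,.051),-116.3,5)],5)
print(proj(b,np.array([.463,-.306,.06])))
t=[cv2.resize(a['color'][130:210,140:246],(400,300),interpolation=2),cv2.resize(b['color'][216:296,352:458],(400,300),interpolation=2)]
cv2.imwrite('pics/c1.png',np.hstack(t)[:,:,::-1])
```

```text
t 2.6833 p [ 0.4607 -0.3106  0.1388] yaw -116.73 tilt [-0.0065 -0.0026] q [ 0.23  0.82  0.48  1.89 -0.64  0.59 -0.91] F [-0.23 -0.32  0.26] M [0.008 0.176 0.016] op 50.0
clock 2.7833 n 5
[[[0.0,0.1,-0.0],[1.79,0.02,0.02],5],[[0.1,0.0,-0.0],[1.8,0.01,0.03],5],[[-0.0,0.0,-0.0],[1.79,0.02,0.02],5],[[0.0,0.0,-0.0],[1.8,0.02,0.03],5],[[0.1,0.0,-0.0],[1.79,0.02,0.02],5]]
(np.float64(406.33774265142586), np.float64(255.89477627427954))
```

View pics/c1.png

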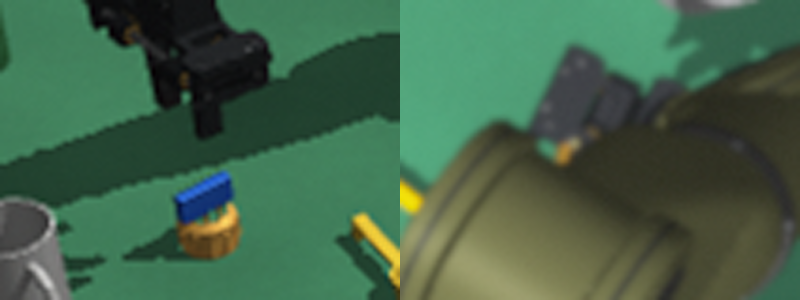

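The scene crop shows the jaws straight above the wing with the scoop and mug clear. I'll descend and grip.

Request:
drive_tool([
  [[0,0,0],[1.8,0.02,0.03],5],
  [[0,0,0],[1.8,0.02,0.02],5],
  [[0,0,0],[1.8,0.02,0.03],5],
  [[0,0,0],[1.8,0.02,0.02],5],
  [[0,0,0],[1.6,0,0],5],
  [[0,0,0],[0,0,0],2.5],
  [[0,0,0],[0,0,0],0.8],
  [[0,0,0],[0,0,0],0.8],
  [[0,0,0],[0,0,0],0.8],
  [[0,0,0],[0,0,0],0.8],
  [[0,0,0],[0,0,0],0.8],
], force=20)

```text
clock: 3.7
tool_pos: [0.4651, -0.3055, 0.0545]
eef_rot: [0.689, -0.159, -0.689, -0.159]
contact_force: [-1.0, 0.0, 0.9]
opening: 0.139
```

Run:
```python
from h import *
show()
```

```text
t 3.7 p [ 0.4651 -0.3055  0.0545] yaw -116.0 tilt [ 0.0012 -0.0005] q [ 0.31  0.94  0.33  1.92 -0.73  0.41 -0.82] F [-1.03  0.02  0.88] M [-0.164  0.512  0.097] op 12.2
```

Run:
```python
from h import *
for f,x,y,ths in(('scene0',352,196,(118,124,130)),):
    s=load(f); g=cv2.cvtColor(s['color'],cv2.COLOR_RGB2GRAY); w=g[y-32:y+32,x-42:x+42]
    for th in ths:
        m=(w>th).astype(np.uint8); n,l,st,_=cv2.connectedComponentsWithStats(m); k=l[38,55]; 
        c,_=cv2.findContours((l==k).astype(np.uint8),0,1); c=cv2.convexHull(c[0]); e=cv2.fitEllipse(c); o=np.array(e[0])+[x-42,y-32]
        print(th,k,st[k],o,e[1],e[2],plane(s,*o,.205), tri(ray(s,*o),ray(load('top0'),213.5,226.5)))
wp=[((.465,-.3055,.14),-116,3)]
A=np.linspace(-33.3,24.8,5)[1:]
for i,az in enumerate(A):
    k=(i+1)/4; rr=.556+.02*k; wp.append(((rr*np.cos(np.radians(az)),rr*np.sin(np.radians(az)),[.24,.33,.33,.33][i]),-116+50*k,5))
plan(wp,.8)
```

```text
118 1 [   6   10   73   53 1977] [350.83208847 203.16669464] (53.28681945800781, 86.9374008178711) 44.25469207763672 [0.55865893 0.2467206  0.205     ] (array([0.5262005 , 0.24257159, 0.17965284]), np.float64(0.006207454732178045))
124 1 [   6   10   73   53 1913] [351.9965744  202.11105728] (55.17243194580078, 73.73796844482422) 61.55710220336914 [0.55331629 0.24822344 0.205     ] (array([0.52546422, 0.24358146, 0.18293955]), np.float64(0.0030318660643096017))
130 1 [   7   10   72   52 1844] [348.06388855 206.56102753] (50.521690368652344, 130.10104370117188) 35.933372497558594 [0.57466789 0.24423064 0.205     ] (array([0.52822198, 0.24054045, 0.16908463]), np.float64(0.013911987176149906))
clock 3.7 n 23
[[[0.0,-0.1,0.0],[-2.85,0.0,-0.0],0.8],[[0.0,0.0,0.0],[-2.85,0.01,0.0],0.8],[[0.0,0.0,0.0],[-2.85,-0.0,0.01],0.8],[[-2.5,0.0,0.0],[-2.0,-2.83,-0.09],0.8],[[-2.5,0.0,0.0],[-2.0,-2.82,-0.22],0.8],[[-2.5,0.0,0.0],[-2.0,-2.8,-0.34],0.8],[[-2.5,0.0,0.0],[-2.0,-2.79,-0.46],0.8],[[-2.5,0.0,0.0],[-2.0,-2.77,-0.58],0.8],[[-2.5,0.0,0.0],[-1.8,-2.85,-0.0],0.8],[[-2.5,0.0,0.0],[-1.8,-2.85,-0.12],0.8],[[-2.5,0.0,0.0],[-1.8,-2.84,-0.25],0.8],[[-2.5,0.0,0.0],[-1.8,-2.83,-0.38],0.8],[[-2.5,0.0,0.0],[-1.8,-2.81,-0.49],0.8],[[-2.5,0.0,0.0],[0.0,-2.87,0.1],0.8],[[-2.5,0.0,0.0],[0.0,-2.88,-0.02],0.8],[[-2.5,0.0,0.0],[0.0,-2.87,-0.15],0.8],[[-2.5,0.0,0.0],[0.0,-2.86,-0.27],0.8],[[-2.5,0.0,0.0],[0.01,-2.85,-0.4],0.8],[[-2.5,0.0,0.0],[0.0,-2.89,0.21],0.8],[[-2.5,0.0,0.0],[0.0,-2.9,0.07],0.8],[[-2.5,0.0,0.0],[0.0,-2.91,-0.04],0.8],[[-2.5,0.0,0.0],[0.0,-2.89,-0.18],0.8],[[-2.5,0.0,0.0],[0.0,-2.89,-0.3],0.8]]
```

Request:
drive_tool([
  [[0,0,0],[-2.85,0,0],0.8],
  [[0,0,0],[-2.85,0,0],0.8],
  [[0,0,0],[-2.85,0,0],0.8],
  [[-2.5,0,0],[-2,-2.83,-0.1],0.8],
  [[-2.5,0,0],[-2,-2.82,-0.22],0.8],
  [[-2.5,0,0],[-2,-2.8,-0.34],0.8],
  [[-2.5,0,0],[-2,-2.79,-0.46],0.8],
  [[-2.5,0,0],[-2,-2.77,-0.58],0.8],
  [[-2.5,0,0],[-1.8,-2.85,0],0.8],
  [[-2.5,0,0],[-1.8,-2.85,-0.12],0.8],
  [[-2.5,0,0],[-1.8,-2.84,-0.25],0.8],
  [[-2.5,0,0],[-1.8,-2.83,-0.38],0.8],
])

```text
clock: 4.7
tool_pos: [0.5571, -0.068, 0.3121]
eef_rot: [-0.707, 0.021, 0.707, 0.021]
contact_force: [1.2, 0.0, -1.4]
opening: 0.135
```

Request:
drive_tool([
  [[-2.5,0,0],[-1.8,-2.81,-0.5],0.8],
  [[-2.5,0,0],[0,-2.87,0.1],0.8],
  [[-2.5,0,0],[0,-2.88,0],0.8],
  [[-2.5,0,0],[0,-2.87,-0.15],0.8],
  [[-2.5,0,0],[0,-2.86,-0.27],0.8],
  [[-2.5,0,0],[0,-2.85,-0.4],0.8],
  [[-2.5,0,0],[0,-2.9,0.2],0.8],
  [[-2.5,0,0],[0,-2.9,0.07],0.8],
  [[-2.5,0,0],[0,-2.9,-0.04],0.8],
  [[-2.5,0,0],[0,-2.9,-0.18],0.8],
  [[-2.5,0,0],[0,-2.9,-0.3],0.8],
  [[0,0,0],[0,0,0],0.8],
])

```text
clock: 5.7
tool_pos: [0.5195, 0.2499, 0.3284]
eef_rot: [-0.69, -0.153, 0.692, -0.149]
contact_force: [-0.1, 0.2, -2.3]
opening: 0.138
```

Run:
```python
from h import *
a=snap('scene','scene2'); show()
plan([((.5235,.2415,.315),-66,3)],.8)
cv2.imwrite('pics/c2.png',cv2.resize(a['color'][130:235,290:430],(800,600),interpolation=2)[:,:,::-1])
```

```text
t 5.75 p [0.5206 0.2461 0.3286] yaw -65.6 tilt [-0.0024  0.0019] q [-0.82  0.58  0.51  1.63 -0.32  1.02 -1.34] F [-0.17  0.31 -1.53] M [-0.069  0.136 -0.01 ] op 12.0
clock 5.75 n 3
[[[0.1,0.1,0.2],[0.45,0.18,-0.02],0.8],[[0.2,-0.0,-0.0],[0.45,0.18,-0.03],0.8],[[0.1,-0.0,-0.0],[0.46,0.18,-0.02],0.8]]
```

View pics/c2.png

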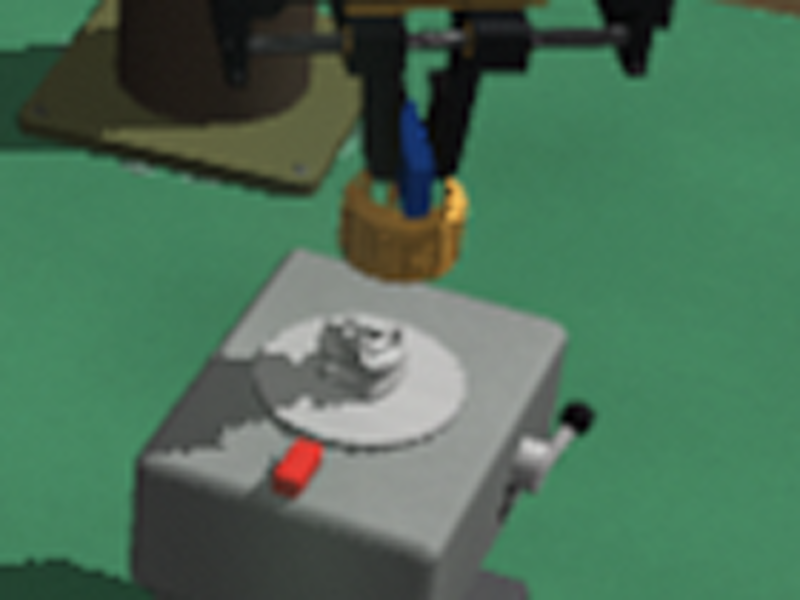

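The nut hangs level in the jaws. Its hub spans crop x 340–466 with its bottom at y≈281. The seat disc spans x 252–467 and y ≈310–446, and the stud top is at about (362,340).

```bash
cat > m.py <<'E'
from h import *
def ext(s,c,rad):
    t=np.linspace(0,2*np.pi,400); P=np.array([proj(s,np.array([c[0]+rad*np.cos(k),c[1]+rad*np.sin(k),c[2]])) for k in t])
    return P[:,0].min(),P[:,0].max(),P[:,1].min(),P[:,1].max()
E
python3 - <<'E'
from m import *
a=load('scene2'); im=a['color']; h=cv2.cvtColor(im,cv2.COLOR_RGB2HSV)
m=cv2.inRange(h,(8,110,50),(30,255,255)); m[:155]=0; m[185:]=0; m[:,:340]=0; m[:,380:]=0
p=np.argwhere(m); print('brass l,r,bottom',p[:,1].min()-.5,p[:,1].max()+.5,p[:,0].max()+.5,len(p))
print('model hub bottom',np.round(ext(a,(.5206,.2461,.3286-.0545),.026),2),'hub top',np.round(ext(a,(.5206,.2461,.3286-.0195),.026),2))
g=cv2.cvtColor(im,cv2.COLOR_RGB2GRAY)
print('disc row196',g[196,328:378]); print('col353',g[180:216,353]); print('col360',g[180:216,360])
print('disc model',np.round(ext(a,(.5235,.2415,.205),.048),2),'lower rim',np.round(ext(a,(.5235,.2415,.200),.048),2),'studtop',proj(a,np.array([.5235,.2415,.232])))
E
```

```text
brass l,r,bottom 349.5 371.5 178.5 266
model hub bottom [347.12 367.81 167.42 179.32] hub top [348.33 369.41 156.01 167.75]
disc row196 [ 81  81  81  82  83  82  84  97 107 106 107 107 106 106 104 106 105 101
  93 102 101  93  96 100  93  82  81  82 109 142 158 160 177 191 191 191
 191 192 193 192 192 192 186 165 148 151 151 152 153 152]
col353 [144 144 144 144 154 184 182 121 112 141 130 141 153 127  71  78  82  85
  85  81 139 194 189 186 186 187 194 162  94 137 148 148 150 150 150 150]
col360 [141 145 146 146 146 146 161 171 161 166 177 185 169 162 165 170 177 189
 197 195 194 193 191 192 194 195 181 133 122 153 149 149 150 149 148 147]
disc model [334.47 371.29 184.01 206.53] lower rim [334.34 371.06 185.49 208.03] studtop (np.float64(353.78423614303205), np.float64(186.72919246148248))
```

Request:
drive_tool([
  [[0.1,0.1,0.2],[0.9,0.2,0],0.8],
  [[0.2,0,0],[1,0.2,0],0.8],
  [[0.1,0,0],[1,0.18,0],0.8],
  [[0,0,0],[0,0,0],0.8],
  [[0,0,0],[0,0,0],0.8],
  [[0,0,0],[0,0,0],0.8],
])

```text
clock: 6.25
tool_pos: [0.5254, 0.2359, 0.3001]
eef_rot: [0.693, 0.143, -0.691, 0.145]
contact_force: [-0.2, 0.3, -1.6]
opening: 0.134
```

Run:
```python
from m import *
show(); T=r.get_state()['tool_pos']
a=snap('scene','scene3'); im=a['color']; h=cv2.cvtColor(im,cv2.COLOR_RGB2HSV); show()
m=cv2.inRange(h,(8,110,50),(30,255,255)); m[:155]=0; m[195:]=0; m[:,:335]=0; m[:,380:]=0
p=np.argwhere(m); print('brass l,r,bottom',p[:,1].min()-.5,p[:,1].max()+.5,p[:,0].max()+.5,len(p))
print('model hub bottom',np.round(ext(a,(T[0],T[1],T[2]-.0545),.026),2),'hub top',np.round(ext(a,(T[0],T[1],T[2]-.0195),.026),2))
y=p[:,0].max()
for k in range(y-8,y+3): print(k,im[k,338:374,0]-im[k,338:374,2].astype(int))
plan([((.5235,.2415,.300),-66,3)],.8)
cv2.imwrite('pics/c3.png',cv2.resize(a['color'][140:215,310:410],(800,600),interpolation=2)[:,:,::-1])
```

```text
t 6.25 p [0.5254 0.2359 0.3001] yaw -66.5 tilt [ 0.003  -0.0027] q [-0.79  0.61  0.5   1.68 -0.34  0.94 -1.32] F [-0.23  0.33 -1.63] M [-0.009  0.106 -0.06 ] op 11.8
t 6.3 p [0.5255 0.2361 0.3004] yaw -66.47 tilt [ 0.0034 -0.0023] q [-0.79  0.61  0.5   1.68 -0.34  0.94 -1.32] F [ 0.89  0.07 -1.79] M [-0.02   0.132 -0.018] op 12.1
brass l,r,bottom 342.5 363.5 187.5 242
model hub bottom [341.8  362.15 176.49 188.52] hub top [342.89 363.63 165.42 177.3 ]
179 [  0   0  -2   3  23  35  38  41  39  40  42  48  53  58  59  62  65  67
  63  60  59  70  82  87  76  30  -2 -25 -26 -27 -28 -27 -28 -27 -29 -27]
180 [  0  -1  -2   5  23  32  39  43  38  41  46  49  48  47  48  49  53  51
  49  52  48  78  91  84  77  30   5  -9 -11 -14 -17 -22 -28 -30 -29 -29]
181 [ -1   0  -2   5  26  32  41  43  38  40  44  46  46  48  49  47  55  52
  47  53  49  58  80  87  76  18  -2   0   0  -2  -3  -6 -11 -14 -22 -26]
182 [  0  -1  -2   2  14  27  40  42  38  39  42  44  45  48  50  45  50  53
  54  59  53  65  84  86  69  21  -2   0   0   0   0   1   2   0  -7 -10]
183 [ 0  0 -1 -2  7 24 41 42 40 36 40 44
[... 206 characters left out ...]
 -2  3 20 37 42 37 42 45 45 48 48 46 55 61 61 53 50 80 92 50
  8 -4 -1  0  0 -1  0  0 -1 -1 -1  1]
186 [-1  0  0  1  1  0  5 17 30 38 45 46 46 50 45 44 65 65 59 61 62 70 47  9
 -4 -2  0  0  0 -1 -1 -1  0 -1 -1  0]
187 [-1 -1  2  1  2  1  2  4 11 22 30 38 47 50 49 50 61 61 60 62 47 34  9 -1
 -1  0  0  0  0  0  0  0  1 -1  0  0]
188 [-1  1  2  2  2  2  1  1 -1  3  6 13 21 24 29 29 27 30 29 20  8 -3  0  2
  1  0  0  0  0  1 -1  1  1  1 -1  1]
189 [ 2  1  1  2  1  2  1  1  1  1  0 -2 -2 -2  4 10  6 -3 -2 -1  0  0  1  3
  2  1  2  1  1  0  0  1  0 -1 -1  0]
clock 6.3 n 3
[[[-0.2,-0.1,-0.2],[0.01,-0.19,-0.01],0.8],[[-0.1,-0.0,-0.0],[0.02,-0.19,-0.01],0.8],[[-0.2,-0.0,-0.0],[0.01,-0.19,-0.01],0.8]]
```

View pics/c3.png

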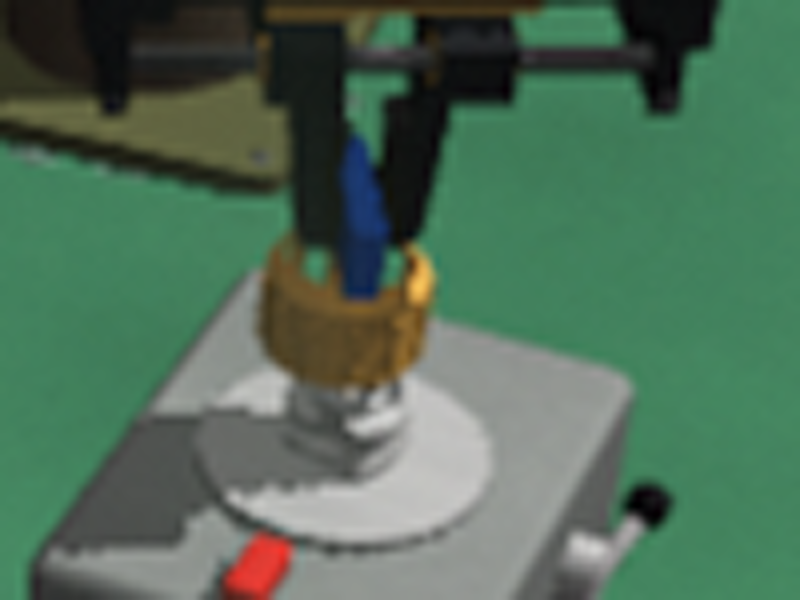

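The hub hangs just above the stud. Its axis sits about 2 mm from the TCP along the wing, toward the robot, and both cameras agree on that. Now I'll correct and lower gently.

```bash
cat >> h.py <<'E'
O=np.array([0,-.0007,.0020])   # nut axis in tool frame
def plann(wps,op=.8,o=None):
    o=O if o is None else o
    plan([(np.array([x,y,z])-rotm(Y).apply(o),Y,n) for x,y,z,Y,n in wps],op)
E
python3 - <<'E'
from h import *
plann([(.524,.2417,.290,-66.5,3),(.524,.2417,.280,-66.5,5)])
E
```

```text
clock 6.3 n 8
[[[0.0,-0.1,-0.2],[0.35,-0.17,-0.09],0.8],[[0.0,-0.0,-0.0],[0.34,-0.16,-0.1],0.8],[[0.0,-0.0,-0.0],[0.35,-0.17,-0.09],0.8],[[0.0,-0.0,-0.0],[0.2,-0.0,-0.0],0.8],[[0.0,-0.0,-0.0],[0.2,-0.0,-0.0],0.8],[[0.0,-0.0,-0.0],[0.2,-0.0,-0.0],0.8],[[0.0,-0.0,-0.0],[0.2,-0.0,-0.0],0.8],[[0.0,-0.0,-0.0],[0.2,-0.0,-0.0],0.8]]
```

Request:
drive_tool([
  [[0,-0.1,-0.2],[0.3,-0.17,-0.09],0.8],
  [[0,0,0],[0.3,-0.16,-0.1],0.8],
  [[0,0,0],[0.35,-0.17,-0.09],0.8],
  [[0,0,0],[0,0,0],0.8],
  [[0,0,0],[0,0,0],0.8],
])

```text
clock: 6.72
tool_pos: [0.5254, 0.2425, 0.2904]
eef_rot: [-0.692, -0.145, 0.692, -0.145]
contact_force: [0.5, 0.8, -2.2]
opening: 0.138
```

Run:
```python
from h import *
show(); plann([(.524,.2417,.280,-66.5,5)])
```

```text
t 6.7167 p [0.5254 0.2425 0.2904] yaw -66.39 tilt [-0.0007 -0.0001] q [-0.8   0.62  0.49  1.68 -0.35  0.93 -1.32] F [ 0.52  0.76 -2.18] M [-0.058  0.069 -0.025] op 12.1
clock 6.7167 n 5
[[[0.0,0.0,0.0],[0.21,0.02,-0.01],0.8],[[0.0,0.0,0.0],[0.21,0.02,-0.0],0.8],[[0.1,0.0,0.0],[0.2,0.01,-0.01],0.8],[[-0.0,0.0,0.0],[0.21,0.02,-0.01],0.8],[[0.0,0.0,0.0],[0.21,0.02,-0.01],0.8]]
```

Request:
drive_tool([
  [[0,0,0],[0.2,0.05,0],0.8],
  [[0,0,0],[0.2,0,0],0.8],
  [[0,0,0],[0.2,0,0],0.8],
  [[0,0,0],[0,0,0],0.8],
  [[0,0,0],[0,0,0],0.8],
])

```text
clock: 7.13
tool_pos: [0.5258, 0.2417, 0.2846]
eef_rot: [-0.692, -0.144, 0.692, -0.144]
contact_force: [-0.1, -1.2, -1.6]
opening: 0.134
```

Request:
drive_tool([
  [[0,0,0],[0.15,0,0],0.8],
  [[0,0,0],[0.15,0,0],0.8],
  [[0,0,0],[0,0,0],0.8],
  [[0,0,0],[0,0,0],0.8],
])

```text
clock: 7.47
tool_pos: [0.5258, 0.2418, 0.2816]
eef_rot: [-0.692, -0.144, 0.692, -0.144]
contact_force: [1.1, -0.6, -2.3]
opening: 0.132
```

Run:
```python
from h import *
show()
```

```text
t 7.4667 p [0.5258 0.2418 0.2816] yaw -66.42 tilt [-0.0001  0.    ] q [-0.79  0.63  0.49  1.69 -0.36  0.91 -1.32] F [ 1.15 -0.61 -2.28] M [-0.025  0.096  0.026] op 11.6
```

No contact at 5 mm below the stud top, so the bore is over the stud. Continuing down to feel the crests.

Request:
drive_tool([
  [[0,0,0],[0.15,0,0],0.8],
  [[0,0,0],[0.15,0,0],0.8],
  [[0,0,0],[0,0,0],0.8],
  [[0,0,0],[0,0,0],0.8],
])

```text
clock: 7.8
tool_pos: [0.5258, 0.2417, 0.2786]
eef_rot: [-0.692, -0.144, 0.692, -0.144]
contact_force: [0.2, -0.3, -2.0]
opening: 0.14
```

Request:
drive_tool([
  [[0,0,0],[0.15,0,0],0.8],
  [[0,0,0],[0.1,0,0],0.8],
  [[0,0,0],[0,0,0],0.8],
  [[0,0,0],[0,0,0],0.8],
])

```text
clock: 8.13
tool_pos: [0.5261, 0.2418, 0.2768]
eef_rot: [0.692, 0.145, -0.692, 0.144]
contact_force: [-1.7, -0.3, 5.2]
opening: 0.135
```

Request:
drive_tool([
  [[0,0,0],[0.1,0,0],0.8],
  [[0,0,0],[0.1,0,0],0.8],
  [[0,0,0],[0,0,0],0.8],
  [[0,0,0],[0,0,0],0.8],
])

```text
clock: 8.47
tool_pos: [0.5273, 0.2424, 0.2761]
eef_rot: [0.694, 0.145, -0.691, 0.144]
contact_force: [-1.2, 1.1, 10.4]
opening: 0.129
```

Contact came at TCP z ≈0.277, underside about 17.5 mm above the seat, so the lugs are probably on the blunt starts. I'll ease the pressure and turn backward.

Request:
drive_tool([
  [[0,0,0],[-0.19,0,0],0.8],
  [[-3,0,0],[0,0,0],0.8],
  [[-5,0,0],[0,-0.02,0],0.8],
  [[-5,0,0],[0,-0.02,-0.01],0.8],
  [[0,0,0],[0,0,0],0.8],
])

```text
clock: 8.88
tool_pos: [0.5263, 0.2421, 0.276]
eef_rot: [0.672, 0.223, -0.671, 0.223]
contact_force: [1.6, 0.2, -1.8]
opening: 0.134
```

Run:
```python
from h import *
show()
```

```text
t 8.8833 p [0.5263 0.2421 0.276 ] yaw -53.31 tilt [0.001  0.0003] q [-0.75  0.63  0.42  1.7  -0.31  0.88 -1.14] F [ 1.61  0.24 -1.81] M [-0.079 -0.316  0.018] op 11.8
```

Request:
drive_tool([
  [[-4,0,0],[0.1,-0.01,0],0.8],
  [[-4,0,0],[0.1,-0.02,0],0.8],
  [[-4,0,0],[0.05,-0.01,-0.01],0.8],
  [[0,0,0],[0,0,0],0.8],
  [[0,0,0],[0,0,0],0.8],
])

```text
clock: 9.3
tool_pos: [0.527, 0.2414, 0.2745]
eef_rot: [0.646, 0.289, -0.644, 0.29]
contact_force: [1.4, -3.5, 5.5]
opening: 0.132
```

Run:
```python
from h import *
show()
```

```text
t 9.3 p [0.527  0.2414 0.2745] yaw -41.68 tilt [ 0.003  -0.0004] q [-0.72  0.62  0.35  1.7  -0.26  0.87 -0.98] F [ 1.42 -3.47  5.47] M [-0.751 -0.396 -0.032] op 11.6
```

Request:
drive_tool([
  [[-4,0,0],[-0.07,0.02,0.03],0.8],
  [[-5,0,0],[0,-0.01,0],0.8],
  [[-5,0,0],[0,-0.02,0],0.8],
  [[-5,0,0],[0,-0.02,-0.01],0.8],
  [[0,0,0],[0,0,0],0.8],
])

```text
clock: 9.72
tool_pos: [0.5256, 0.2426, 0.2746]
eef_rot: [0.588, 0.393, -0.587, 0.393]
contact_force: [2.0, -1.4, 3.4]
opening: 0.137
```

Run:
```python
from h import *
show()
```

```text
t 9.7167 p [0.5256 0.2426 0.2746] yaw -22.45 tilt [0.001  0.0007] q [-0.66  0.61  0.25  1.69 -0.19  0.86 -0.72] F [ 1.97 -1.37  3.43] M [-0.282 -0.343 -0.011] op 12.1
```

Request:
drive_tool([
  [[-5,0,0],[0,-0.01,0],0.8],
  [[-5,0,0],[0,-0.02,-0.01],0.8],
  [[-5,0,0],[0,-0.02,0],0.8],
  [[-5,0,0],[0,-0.02,-0.01],0.8],
  [[0,0,0],[0,0,0],0.8],
])

```text
clock: 10.13
tool_pos: [0.525, 0.2432, 0.2745]
eef_rot: [0.511, 0.489, -0.51, 0.489]
contact_force: [1.9, -0.1, 1.3]
opening: 0.133
```

Run:
```python
from h import *
show()
```

```text
t 10.1333 p [0.525  0.2432 0.2745] yaw -2.52 tilt [0.0011 0.001 ] q [-0.6   0.6   0.15  1.69 -0.11  0.86 -0.45] F [ 1.9  -0.11  1.3 ] M [-0.133 -0.408  0.049] op 11.7
```

Request:
drive_tool([
  [[-4,0,0],[0.05,0.02,0],0.8],
  [[-4,0,0],[0,-0.01,0],0.8],
  [[-4,0,0],[0,-0.01,-0.01],0.8],
  [[-4,0,0],[0,-0.02,0],0.8],
  [[0,0,0],[0,0,0],0.8],
])

```text
clock: 10.55
tool_pos: [0.5245, 0.243, 0.2738]
eef_rot: [0.438, 0.555, -0.438, 0.555]
contact_force: [3.1, -0.4, 1.7]
opening: 0.137
```

Run:
```python
from h import *
show()
```

```text
t 10.55 p [0.5245 0.243  0.2738] yaw 13.4 tilt [0.0003 0.0004] q [-0.55  0.59  0.06  1.69 -0.05  0.86 -0.23] F [ 3.09 -0.43  1.68] M [-0.204 -0.44   0.036] op 12.1
```

Request:
drive_tool([
  [[-4,0,0],[0.05,0.05,0.01],0.8],
  [[-4,0,0],[0,0,0],0.8],
  [[-4,0,0],[0,-0.01,0],0.8],
  [[-3,0,0],[0,-0.01,0],0.8],
  [[0,0,0],[0,0,0],0.8],
])

```text
clock: 10.97
tool_pos: [0.524, 0.2426, 0.2725]
eef_rot: [0.362, 0.608, -0.363, 0.607]
contact_force: [2.6, -0.2, -2.0]
opening: 0.136
```

Run:
```python
from h import *
show()
```

```text
t 10.9667 p [0.524  0.2426 0.2725] yaw 28.36 tilt [-0.002  -0.0007] q [-0.51  0.59 -0.01  1.69  0.01  0.86 -0.03] F [ 2.58 -0.24 -2.05] M [-0.184 -0.378  0.074] op 12.0
```

Support vanished after about 95° of backward turning, so this is the gap. Lowering straight down.

Request:
drive_tool([
  [[0,0,0],[0.1,0.04,0.02],0.8],
  [[0,0,0],[0.15,0,0],0.8],
  [[0,0,0],[0.15,0,0],0.8],
  [[0,0,0],[0,0,0],0.8],
])

```text
clock: 11.3
tool_pos: [0.5248, 0.243, 0.2688]
eef_rot: [0.361, 0.608, -0.362, 0.608]
contact_force: [1.6, -0.6, -1.7]
opening: 0.135
```

Run:
```python
from h import *
show()
```

```text
t 11.3 p [0.5248 0.243  0.2688] yaw 28.51 tilt [-0.0007 -0.0003] q [-0.51  0.6  -0.01  1.69  0.01  0.85 -0.03] F [ 1.65 -0.58 -1.72] M [-0.13  -0.185 -0.043] op 11.9
```

Request:
drive_tool([
  [[0,0,0],[0.15,0,0],0.8],
  [[0,0,0],[0.15,0,0],0.8],
  [[0,0,0],[0.1,0,0],0.8],
  [[0,0,0],[0.05,0,0],0.8],
  [[0,0,0],[0,0,0],0.8],
  [[0,0,0],[0,0,0],0.8],
])

```text
clock: 11.8
tool_pos: [0.525, 0.2429, 0.2648]
eef_rot: [0.361, 0.608, -0.361, 0.608]
contact_force: [1.2, -0.2, -1.2]
opening: 0.135
```

Run:
```python
from h import *
show()
```

```text
t 11.8 p [0.525  0.2429 0.2648] yaw 28.57 tilt [-0.0001  0.0001] q [-0.5   0.6  -0.01  1.7   0.01  0.84 -0.02] F [ 1.18 -0.18 -1.24] M [-0.097 -0.137 -0.006] op 11.9
```

Request:
drive_tool([
  [[0,0,0],[0.1,0,0],0.8],
  [[0,0,0],[0.05,0,0],0.8],
  [[0,0,0],[0,0,0],0.8],
  [[0,0,0],[0,0,0],0.8],
])

```text
clock: 12.13
tool_pos: [0.5253, 0.2428, 0.2644]
eef_rot: [0.362, 0.608, -0.361, 0.608]
contact_force: [-0.9, -0.6, 6.3]
opening: 0.136
```

Run:
```python
from h import *
show()
```

```text
t 12.1333 p [0.5253 0.2428 0.2644] yaw 28.56 tilt [0.0009 0.0005] q [-0.5   0.6  -0.01  1.7   0.01  0.84 -0.02] F [-0.86 -0.56  6.3 ] M [-0.329  0.328 -0.003] op 12.0
```

Dropped and resting at 5 mm above the seat, as described. Now I'll turn forward, following it down with light pressure.

Request:
drive_tool([
  [[4,0,0],[-0.06,0.01,0],0.8],
  [[4,0,0],[0,0.01,0.01],0.8],
  [[4,0,0],[0,0.02,0],0.8],
  [[0,0,0],[0,0,0],0.8],
])

```text
clock: 12.47
tool_pos: [0.5256, 0.2431, 0.2645]
eef_rot: [0.423, 0.566, -0.423, 0.567]
contact_force: [-0.5, -1.3, 3.2]
opening: 0.13
```

Run:
```python
from h import *
show()
```

```text
t 12.4667 p [0.5256 0.2431 0.2645] yaw 16.47 tilt [0.0007 0.0003] q [-0.54  0.61  0.05  1.7  -0.04  0.84 -0.19] F [-0.51 -1.34  3.19] M [-0.19   0.198  0.028] op 11.5
```

Request:
drive_tool([
  [[5,0,0],[0,0.02,0.01],0.8],
  [[5,0,0],[0.03,0.02,0.01],0.8],
  [[5,0,0],[0.04,0.02,0.01],0.8],
  [[0,0,0],[0,0,0],0.8],
])

```text
clock: 12.8
tool_pos: [0.5263, 0.2433, 0.2642]
eef_rot: [0.494, 0.506, -0.493, 0.506]
contact_force: [-1.9, -1.1, 6.4]
opening: 0.136
```

Run:
```python
from h import *
show()
```

```text
t 12.8 p [0.5263 0.2433 0.2642] yaw 1.5 tilt [0.001 0.001] q [-0.59  0.61  0.13  1.7  -0.1   0.83 -0.39] F [-1.87 -1.09  6.42] M [-0.099  0.417 -0.044] op 11.9
```

Request:
drive_tool([
  [[5,0,0],[-0.02,-0.02,0.02],0.8],
  [[5,0,0],[0,0.02,0.01],0.8],
  [[0,0,0],[0,0,0],0.8],
])

```text
clock: 13.05
tool_pos: [0.5264, 0.243, 0.2637]
eef_rot: [0.536, 0.462, -0.535, 0.462]
contact_force: [0.4, 0.6, 0.9]
opening: 0.132
```

Run:
```python
from h import *
show()
```

```text
t 13.05 p [0.5264 0.243  0.2637] yaw -8.43 tilt [0.001  0.0008] q [-0.62  0.61  0.18  1.7  -0.14  0.83 -0.52] F [0.42 0.61 0.86] M [ 0.044 -0.024 -0.03 ] op 11.6
```

Sinking has begun. Continuing with feed.

Request:
drive_tool([
  [[5,0,0],[0.06,0.02,0.01],0.8],
  [[5,0,0],[0.05,0.02,0.01],0.8],
  [[5,0,0],[0.04,0.02,0.01],0.8],
  [[0,0,0],[0,0,0],0.8],
])

```text
clock: 13.38
tool_pos: [0.527, 0.2425, 0.2621]
eef_rot: [0.591, 0.388, -0.59, 0.389]
contact_force: [0.1, -0.3, 2.0]
opening: 0.136
```

Run:
```python
from h import *
show()
```

```text
t 13.3833 p [0.527  0.2425 0.2621] yaw -23.33 tilt [0.0012 0.0005] q [-0.66  0.62  0.26  1.71 -0.2   0.84 -0.72] F [ 0.12 -0.27  1.97] M [ 0.11  -0.075 -0.013] op 12.0
```

Request:
drive_tool([
  [[5,0,0],[0.05,0.02,0.01],0.8],
  [[5,0,0],[0.05,0.02,0.01],0.8],
  [[5,0,0],[0.04,0.02,0.01],0.8],
  [[0,0,0],[0,0,0],0.8],
])

```text
clock: 13.72
tool_pos: [0.5273, 0.2418, 0.2607]
eef_rot: [0.637, 0.308, -0.636, 0.308]
contact_force: [0.5, -0.1, 2.5]
opening: 0.132
```

Run:
```python
from h import *
show()
```

```text
t 13.7167 p [0.5273 0.2418 0.2607] yaw -38.27 tilt [0.0008 0.0003] q [-0.7   0.64  0.33  1.71 -0.26  0.84 -0.92] F [ 0.49 -0.09  2.51] M [0.073 0.015 0.026] op 11.6
```

Request:
drive_tool([
  [[5,0,0],[0.05,0.02,0.01],0.8],
  [[5,0,0],[0.04,0.02,0.01],0.8],
  [[0,0,0],[0,0,0],0.8],
])

```text
clock: 13.97
tool_pos: [0.5274, 0.2413, 0.2598]
eef_rot: [0.661, 0.252, -0.66, 0.252]
contact_force: [-0.7, -0.6, 2.8]
opening: 0.135
```

Run:
```python
from h import *
show()
```

```text
t 13.9667 p [0.5274 0.2413 0.2598] yaw -48.22 tilt [0.0005 0.0003] q [-0.73  0.64  0.39  1.71 -0.31  0.84 -1.05] F [-0.66 -0.6   2.83] M [0.033 0.068 0.005] op 11.9
```

Request:
drive_tool([
  [[4,0,0],[0.04,0.02,0],0.8],
  [[4,0,0],[0.02,0.01,0.01],0.8],
  [[0,0,0],[0,0,0],0.8],
])

```text
clock: 14.22
tool_pos: [0.5274, 0.2419, 0.2597]
eef_rot: [0.677, 0.207, -0.676, 0.205]
contact_force: [-1.4, 1.5, 6.2]
opening: 0.133
```

Run:
```python
from h import *
show()
```

```text
t 14.2167 p [0.5274 0.2419 0.2597] yaw -56.13 tilt [0.0007 0.0018] q [-0.75  0.65  0.43  1.71 -0.34  0.85 -1.16] F [-1.45  1.53  6.21] M [0.433 0.276 0.072] op 11.7
```

Level now at about home height. I'll take small forward steps, watching the moment for the stop.

Request:
drive_tool([
  [[2,0,0],[-0.03,0,0.01],0.8],
  [[2,0,0],[0,0.01,0],0.8],
  [[0,0,0],[0,0,0],0.8],
])

```text
clock: 14.47
tool_pos: [0.5277, 0.2415, 0.2597]
eef_rot: [0.684, 0.183, -0.683, 0.182]
contact_force: [-0.1, 2.0, 3.3]
opening: 0.132
```

Run:
```python
from h import *
show()
```

```text
t 14.4667 p [0.5277 0.2415 0.2597] yaw -60.06 tilt [0.0012 0.0013] q [-0.76  0.65  0.45  1.71 -0.36  0.85 -1.21] F [-0.12  1.99  3.32] M [0.44  0.032 0.197] op 11.6
```

Request:
drive_tool([
  [[1.5,0,0],[0,0,0],0.8],
  [[0,0,0],[0,0,0],0.8],
  [[0,0,0],[0,0,0],0.8],
])

```text
clock: 14.72
tool_pos: [0.5277, 0.2413, 0.2597]
eef_rot: [0.686, 0.173, -0.685, 0.172]
contact_force: [0.1, 2.4, 5.1]
opening: 0.133
```

Run:
```python
from h import *
show(); s=snap('scene','scene4')
cv2.imwrite('pics/c4.png',cv2.resize(s['color'][140:215,310:410],(800,600),interpolation=2)[:,:,::-1])
```

```text
t 14.7167 p [0.5277 0.2413 0.2597] yaw -61.75 tilt [0.0011 0.0012] q [-0.77  0.66  0.46  1.71 -0.36  0.85 -1.23] F [0.08 2.36 5.07] M [0.644 0.002 0.338] op 11.7
```

View pics/c4.png

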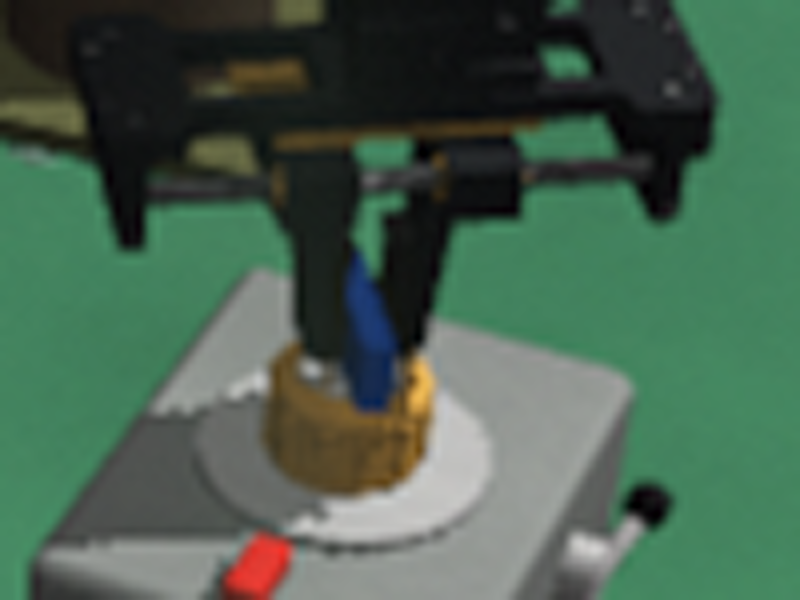

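The picture shows the hub sitting flush on the disc, and the moment has risen to 0.34 N m against the stop, about 90° after the drop. I'll relieve it, let go and retreat.

Request:
drive_tool([
  [[-2,0,0],[-0.05,0,0],0.8],
  [[0,0,0],[0,0,0],0.8],
  [[0,0,0],[0,0,0],2],
  [[0,0,0],[0,0,0],3.5],
  [[0,0,0],[0,0,0],3.5],
  [[0,0,0],[0,0,0],3.5],
  [[0,0,0],[-1,0,0],3.5],
  [[0,0,0],[-2,0,0],3.5],
  [[0,0,0],[-3,0,0],3.5],
  [[0,0,0],[-3,0,0],3.5],
  [[0,0,0],[-1,-3.5,0],3.5],
  [[0,0,0],[0,-4,0],3.5],
])

```text
clock: 15.77
tool_pos: [0.4931, 0.3031, 0.3645]
eef_rot: [0.687, 0.181, -0.681, 0.181]
contact_force: [0.7, 1.0, -0.9]
opening: 0.394
```

Request:
drive_tool([
  [[0,0,0],[0,-4,0],3.5],
  [[0,0,0],[0,-4,0],3.5],
  [[0,0,0],[0,-4,0],3.5],
  [[0,0,0],[0,0,0],3.5],
  [[0,0,0],[0,0,0],3.5],
])

```text
clock: 16.18
tool_pos: [0.4275, 0.412, 0.3599]
eef_rot: [-0.682, -0.186, 0.683, -0.185]
contact_force: [0.1, -0.2, -0.2]
opening: 0.397
```

Run:
```python
from m import *
show(); s=snap('scene','scene5'); im=s['color']
for z in (.205,.206,.207): print(z,np.round(ext(s,(.5240,.2417,z),.026),2), np.round(ext(s,(.5240,.2417,z+.035),.026),2))
d=im[:,:,0]-im[:,:,2].astype(int)
for k in range(192,204): print(k,d[k,338:372])
b=snap('top','top5')
cv2.imwrite('pics/c5.png',np.hstack([cv2.resize(im[140:215,310:385],(400,400),interpolation=2),cv2.resize(b['color'][190:265,178:253],(400,400),interpolation=2)])[:,:,::-1])
```

```text
t 16.1833 p [0.4275 0.412  0.3599] yaw -59.57 tilt [-0.0008  0.0004] q [-1.13  0.58  0.51  1.53 -0.3   1.12 -1.59] F [ 0.11 -0.22 -0.25] M [-0.086  0.121 -0.031] op 35.0
0.205 [342.88 362.82 189.06 201.25] [343.96 364.28 178.45 190.51]
0.206 [342.91 362.86 188.76 200.95] [343.99 364.32 178.14 190.2 ]
0.207 [342.94 362.9  188.46 200.65] [344.03 364.36 177.83 189.88]
192 [  1   0   1  -1   9  32  35  38  45  40  42  52  57  60  65  69  72  72
  73  71  65 113 104  59  55  41  11  -1   0   1   0   0   0  -1]
193 [ 1  2  1 -1  9 30 33 33 39 41 40 39 49 53 52 60 61 62 60 59 58 58 57 60
 58 31  7  1  1  1  1  1 -1  0]
194 [ 1  2  1 -1 13 34 34 35 39 40 40 37 49 53 47 49 50 51 53 55 66 66 60 47
 48 26  5  0  1  1  1  0  0 -1]
195 [ 1  1  1 -1 12 31 33 38 40 39 41 37 41 44 47 50 49 47 55 63 70 67 62 54
 54 23  1  0  0  0  1  2  1  1]
196 [ 0  0  0  1  4 19 30 38 41 39 41 36 41 44 46 51 43 44 67 72 70 59 53 52
 58 21 -1  0  1  1  0  0  0  0]
197 [ 0  0  0  1 -1 11 25 39 41 39 41 38 43 46 47 50 46 46 69 74 72 64 61 56
 36 11 -1  0  0  2  1  0  1  0]
198 [ 1  1  0  0  0  4 17 37 42 40 43 40 44 47 49 51 46 47 66 73 74 67 74 54
  7 -1  0  0  1  1  1  1  0  0]
199 [ 2  0  1  0  0 -1  4 19 32 41 45 42 44 47 50 50 45 48 65 72 79 67 60 31
  2  1  2  1  1  2  2  1  0 -1]
200 [ 1  0  0  0  0  1 -2  2 10 22 36 40 43 47 50 51 47 52 64 72 70 28 14  9
  0  2  1  2  1  1  1  1  1 -1]
201 [ 1  0  0  1  1  1  1  0 -2  2 13 18 24 32 37 41 39 42 29 22 16  2 -1  0
  2  2  1  1  0  2  1  1 -1  0]
202 [-1  1  0  0  0  1  0 -1 -1 -1 -1 -1  2  5  7  9 12 15  4  0  1  0  1  1
  1  1  1  2  1  2  2  2  0 -1]
203 [ 0  0  0  1  2  1  0  1  0  1  1  1  0  0  1  0 -1  0  0  1  2  1  1  3
  1  3  2  2  2  2  2  1  0  0]
```

View pics/c5.png

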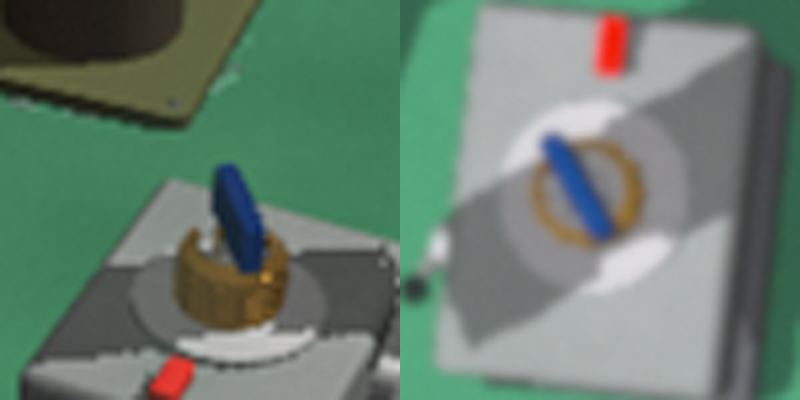

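The nut stands upright and centred on the disc, with no gap. Its bottom edge is at row ≈201.4, against 201.25 predicted for flush. The gripper is clear, so I'm handing in.

```bash
python3 -c "
from plant import r
print(r.finish_job())"
```

```text
the job is handed in; nothing more can be done
None
```

The brass nut is on the grinder's stud, run home flush on the seat and released. I handed the job in at about 16 s of the 72 s allowed; no verdict was reported.

- **Setting on:** I gripped the wing and lowered the nut over the stud. It first touched about 17.5 mm above the seat, on the blunt starts.
- **Thread start:** About 95° of backward turning brought the drop. The nut then rested about 5 mm above the seat.
- **Running home:** About 90° of forward turning sank it 4.8 mm, until the moment rose to 0.34 N m against the stop. I then eased off 2° and opened the fingers.
- **Pressing force:** It was mostly 3 to 7 N. It was about 12 N at first contact, and about 8 N a few times while resting or turning, above the 2 to 6 N asked. I eased off each time.
- **Last checks:** In the final scene picture the nut's bottom edge was at row ≈201.4, against 201.25 expected when flush, and it looked upright and centred. The gripper was clear and read almost no force. I did not measure the other things on the counter again, but the arm's path stayed well clear of them.
- **Disagreement:** My automatic fit of the seat's outline in the scene view failed. I took the seat position from the top view and checked it against the disc's edges in the scene view, and the nut went on without catching.

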